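# Fit the humidity logger to a cheese ripening box and snap its cover home

### The job

Stand the dark humidity logger fully down in the bore of the port on the ripening box's lid and let go of it, then set the teal cover over it and press straight down until it snaps onto the port; keep pressing after the click until the cover has pushed the orange spring seal all the way down. Finish while still holding the cover pressed down like that with the gripper: do not let go. Leave the yellow jar lid and the loose cheese wedge where they are.

Things in the scene. Friction and masses are not known exactly. Their poses are not given: they have to be found in the camera images.
- logger: Humidity logger: dark navy upright cylinder, white band, green dot on top; 24 mm across, 52 mm high, about 60 g, foot chamfered 3 mm; stands on the table. Origin: centre of its underside, z up its axis. Seated, its origin is 4 mm above the port's origin and its top 26 mm stand out of the collar.
- cover: Teal hollow snap cap standing open side down on the table, about 80 g, fits at any yaw. Skirt 60 mm across up to a flat shoulder at 28 mm; above it a round grip 38 mm across up to the top at 57 mm. Pinch the grip; the fingertips can push on the shoulder. Hollow 50 mm wide in the skirt, 33 mm in the grip (to 53 mm); inner bottom lip opening 43 mm. Origin: centre of the underside, z up.
- port: Logger port on the lid of the white ripening box (180 x 240 mm, lid top 75 mm above the table; does not move). Origin: centre of the port's base on the lid top, z up. Grey base disc 74 mm across, 4 mm thick; upright collar (the stud) 40 mm across, rim 30 mm above the origin; round bore 26.4 mm wide, chamfered mouth, floor 4 mm above the origin.
- click_ring (a point): Centre of the ring of four steel spring beads on the collar, 18.6 mm above the port's origin; they stand out to 47 mm across. The cover's lip meets them with the cover's origin about 19 mm above the port's; about 10 N pushes it over them, the force drops at about 14.5 mm and it snaps to about 10 mm, touching the seal. Then push on, about 3 mm more, to about 7 mm above the port's origin.
- seal (a joint): Travel of the orange spring seal ring (68 mm across) round the foot of the collar: 0 = up (its top 10 mm above the port's origin), 0.003 m = pushed fully down against a firm stop. The push needed grows from 3 N to about 10.5 N; it springs back up when the cover is no longer pressed.
- jar_lid: flat yellow round jar lid, 62 mm across, 16 mm high, not part of the job; origin at centre of underside
- wedge_b: loose cheese wedge with brown rind on the table, 115 x 64 x 55 mm; origin on its underside, not part of the job
There are look-alikes about, which are no part of the job. Of the things that look like the logger, the largest one is meant.

How it is judged:
By the outcome, as a careful person would: the job done as asked, in the order asked, and still so for the second after the job is handed in, while the arm keeps its last pose, push and grip.
It also fails if it takes over 72 s, if anything falls off the work surface, if the arm or the gripper's body presses on something with over 40 N, if the wrist force passes 120 N, or if a joint passes its speed limit or range.

### The arm

A 6-joint arm with a two-finger parallel gripper is mounted at the origin on the work surface. World frame = base frame: x ahead of the robot, y to its left, z up, the work surface at z = 0. Lengths are in m, angles in rad, forces in N, time in s.
With the tool pointing down it reaches from about 0.325 to 0.775 m from the base axis. Payload 5.5 kg.
Tool frame: the origin (TCP) lies at the very end of the fingers, on their centre line; the grasp point (between the pads) lies 19 mm behind it (robot.hold_point_z is the distance from the TCP to the grasp point, in m); x points along the fingers, z is the direction in which the jaws open and shut, and the axes are right-handed (so a half turn about x gives the same grasp; the last joint's range is limited). The gripper opens to 88 mm and grips with 3 to 60 N. Pads are 20 mm wide; open, the fingers measure 115 mm over their backs; the gripper's body (75 mm by 178 mm) begins 61 mm behind the grasp point.
Start: joints at [-1.335, 0.091, 1.231, -0, 1.82, -0.057], TCP at [0.173, -0.574, 0.223] pointing down, gripper open.
Joint ranges: [-2.87, 2.87], [-0.86, 2.18], [0.17, 2.46], [-1.51, 4.65], [0.06, 2.69], [-2.65, 2.65]. Speed limits (rad/s): [2.57, 2.57, 3.01, 3.14, 3.14, 3.14].

### API

Orientations are given as a rotation vector (axis times angle).
In Python, from rig import robot gives the robot as it stands.
- The arm moves only by the shell command python3 -m handwheel 'ROWS' [FORCE]. ROWS is JSON, a list of rows, each an object with "dr": the turn, a rotation vector about the world's x, y, z in degrees, a list of three; "dp": the shift along the world's x, y, z in cm, a list of three; "jaw": the closure, from -1 (fully open) to 1 (shut). In form: [{"dr": [rx, ry, rz], "dp": [dx, dy, dz], "jaw": jaw}, ...]. A call has 1 to 5 rows; each row is the pose to reach, as a shift and turn from the pose measured when the call began; what a row does not reach only later rows make up. A row lasts 1/8 s, in which the tool goes at most 62.5 mm and 10.7 degrees, less where a joint would pass 70% of its speed; a pose out of reach is approached as far as the arm can. A call with a gripper value outside its range is refused whole. The fingers move at their own pace and stop on an object; FORCE is the grip in N (left out, the last holds). Time passes only in rows, so rows that repeat a pose let the fingers close. It gives the time, the measured TCP pose, the force and the opening at its end, in the units of the state.
- robot.state(): the state, without advancing time (a new reading comes with each control period).
- robot.capture(name): name is "scene" or "top" or "wrist"; returns a dict with "image" (400x640x3 uint8, blue, green, red), "range_z" (400x640 float32, m along the optical axis (not along the pixel's ray), 0 where there is no reading), "fx", "fy", "cx", "cy" (pixels), "rvec" (rotation vector, rad) and "tvec" (3), from world to camera coordinates, as OpenCV has them; the wrist camera has in their place "T_tool_cam" (4x4, takes a point from camera to tool coordinates, whose origin is the TCP and whose axes are the tool frame's). Camera axes: x right, y down, z forward; pixel columns grow to the right and rows downward; lengths in m; the calibration is good to about 2 mm. The wrist camera is an equidistant fisheye: a pixel r from the principal point sees the ray r / f radians off the axis. A picture is of the moment at which its call begins: read the wrist's pose just before it.
- robot.finish_job(): hands the job in, once; it reports no verdict.
The state is a dict: "time_s": time; "q": joint angles; "joint_velocities": joint speeds; "tau": joint torques, N m; "tcp_pos": TCP position; "eef_rot": TCP orientation; "wrist_force": force on the tool from outside, world axes, zero at the start; "wrist_torque": the same for the moment, N m; "grip_width": finger opening in m.
Only numpy, scipy, OpenCV 4.12 (cv2) and the standard library are available. Lean on these libraries where they do the work, as an engineer would, in place of code of your own. Each camera call takes 0.05 s, during which the arm holds its last target.

## Working session

There is one attempt and no reset: what is moved stays moved. The work goes in short steps, Python scripts to look and compute and a shell command to move; the robot and the scene stay as the last step left them, time stands still between calls to the robot, and variables do not carry over. Pictures are saved under pics/ and viewed, and the job is handed in when it is done.

```bash
ls; mkdir -p pics
python3 - <<'E'
from rig import robot
import cv2,numpy as np
s=robot.state();print(s)
for n in("scene","top"):
    c=robot.capture(n);cv2.imwrite(f"pics/{n}0.png",c["image"]);np.savez(f"pics/{n}0.npz",**c)
    print(n,c["fx"],c["fy"],c["cx"],c["cy"],c["rvec"],c["tvec"])
print(robot.hold_point_z)
E
```

```text
pics
{'time_s': 0.0, 'q': array([-1.33468331e+00,  9.18588857e-02,  1.23189567e+00, -1.74652995e-06,
        1.81978423e+00, -5.66696620e-02]), 'joint_velocities': array([ 0.00234831,  0.00026798, -0.00086174, -0.00041701,  0.00115793,
       -0.00078691]), 'tau': array([-1.92181127e-03, -4.46456373e+01, -4.06449258e+01,  6.96375500e-02,
        2.94457271e-02, -1.72694449e-04]), 'tcp_pos': array([ 0.17311607, -0.57417265,  0.22150134]), 'eef_rot': array([ 0.99211752,  1.33513202, -0.99004697]), 'wrist_force': array([-0.49287187, -1.07178102,  0.58658766]), 'wrist_torque': array([-0.01969338,  0.03400771, -0.0153381 ]), 'grip_width': 0.08739447753765595}
scene 378.0654952511736 378.0654952511736 313.8854989900832 198.35279255111266 [ 2.02722641  1.53224755 -0.55797153] [-0.08495348 -0.36604887  1.17858251]
top 411.8838733938604 411.8838733938604 311.4146943545828 197.08635856137704 [ 2.15829076 -2.13975941  0.1849185 ] [-0.07083226  0.58458028  0.80604706]
0.0187
```

View pics/scene0.png

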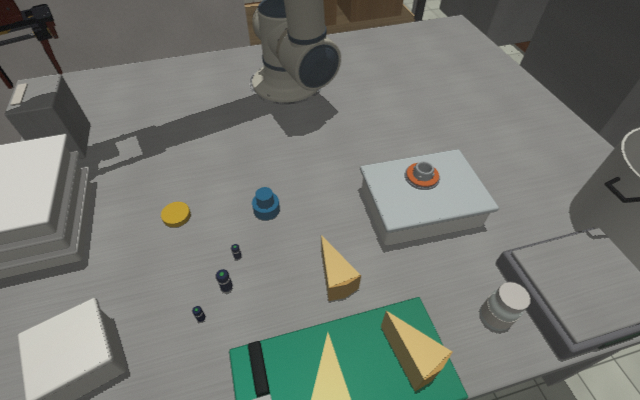

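View pics/top0.png

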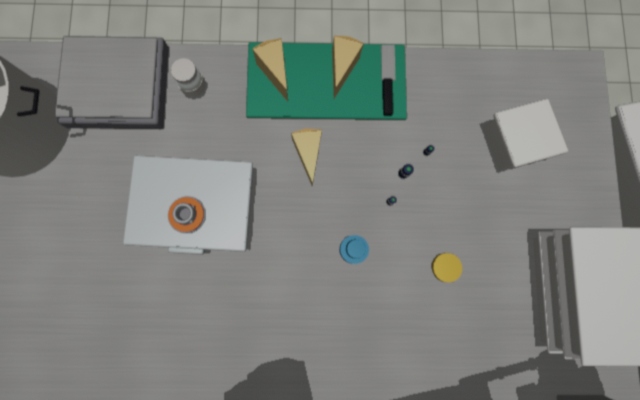

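Scene view: three dark loggers at (223,279), (236,250) and (198,313). The teal cover is at (265,203), the port at (424,172) and the yellow lid at (176,213). In the top view the loggers are at (406,171), (391,201) and (429,150), the cover is at (354,249) and the port at (185,214). The middle logger looks largest; I'll enlarge and measure it.

```bash
cat > h.py <<'E'
import numpy as np,cv2
def load(n,k=0): return dict(np.load(f"pics/{n}{k}.npz"))
def ray(c,u,v):
    R=cv2.Rodrigues(c["rvec"])[0];t=c["tvec"].ravel()
    d=R.T@np.array([(u-c["cx"])/c["fx"],(v-c["cy"])/c["fy"],1.]);return -R.T@t,d
def onplane(c,u,v,z):
    o,d=ray(c,u,v);return o+d*(z-o[2])/d[2]
def pts(c,m):
    R=cv2.Rodrigues(c["rvec"])[0];t=c["tvec"].ravel()
    v,u=np.nonzero(m&(c["range_z"]>0));z=c["range_z"][v,u]
    p=np.stack([(u-c["cx"])/c["fx"]*z,(v-c["cy"])/c["fy"]*z,z],1);return (p-t)@R
E
python3 - <<'E'
from h import *
for n in("top","scene"):
    c=load(n);hsv=cv2.cvtColor(c["image"],cv2.COLOR_BGR2HSV)
    H,S,V=[hsv[...,i].astype(int) for i in range(3)]
    o=ray(c,0,0)[0];print(n,"cam",o.round(3))
    for nm,m in dict(teal=(H>90)&(H<112)&(S>130)&(V>90),orange=(H<13)&(S>170)&(V>120),yellow=(H>18)&(H<28)&(S>180)&(V>90),dark=(V<62)).items():
        k,lab,st,ce=cv2.connectedComponentsWithStats(m.astype(np.uint8))
        for i in range(1,k):
            if st[i,4]<25 or st[i,4]>2500: continue
            p=pts(c,lab==i)
            if len(p)<5: continue
            print(nm,st[i],ce[i].round(1),"med",np.median(p,0).round(3),"lo",np.percentile(p,3,0).round(3),"hi",np.percentile(p,97,0).round(3))
t=load("top")["image"];s=load("scene")["image"]
a=cv2.resize(t[130:220,370:450],None,fx=4.5,fy=4.5,interpolation=2);b=cv2.resize(s[230:330,180:260],None,fx=4.05,fy=4.05,interpolation=2)
a=a[:400];b=b[:400];cv2.imwrite("pics/crop1.png",np.hstack([a,b]))
E
```

```text
top cam [ 0.454 -0.052  0.887]
teal [340 237  28  25 560] [353.7 249. ] med [ 0.479 -0.152  0.054] lo [ 0.457 -0.179  0.026] hi [ 0.503 -0.13   0.06 ]
dark [ 60  41 109  88 930] [139.8 102.5] med [0.762 0.262 0.029] lo [0.738 0.261 0.01 ] hi [0.92  0.457 0.042]
dark [382  79  11  37 355] [387.3  97.1] med [ 0.813 -0.231  0.028] lo [ 0.774 -0.242  0.022] hi [ 0.853 -0.222  0.031]
dark [ 16  85  24  32 335] [ 30.1 101.3] med [0.74  0.451 0.165] lo [0.712 0.437 0.108] hi [0.781 0.481 0.168]
dark [424 148   7   7  36] [426.7 151.2] med [ 0.691 -0.314  0.027] lo [ 0.686 -0.319  0.012] hi [ 0.698 -0.313  0.039]
dark [399 167  11  11  65] [402.9 173.1] med [ 0.639 -0.258  0.04 ] lo [ 0.634 -0.267  0.015] hi [ 0.649 -0.256  0.053]
dark [556 395  55   5 250] [581.4 397.1] med [ 0.189 -0.611  0.018] lo [ 0.185 -0.66   0.004] hi [ 0.19  -0.569  0.032]
scene cam [ 1.017 -0.192  0.677]
teal [253 187  26  26 352] [264.8 199.5] med [ 0.487 -0.159  0.033] lo [ 0.466 -0.184  0.026] hi [ 0.508 -0.133  0.058]
orange [408 164  30  21 168] [421.7 177.2] med [0.559 0.164 0.085] lo [0.519 0.147 0.083] hi [
[... 1803 characters left out ...]
ark [217 271  12  12  54] [223.5 278.6] med [ 0.657 -0.267  0.048] lo [ 0.646 -0.278  0.04 ] hi [ 0.659 -0.26   0.052]
dark [220 280  12  12  88] [226.4 286.6] med [ 0.657 -0.268  0.017] lo [ 0.65  -0.278  0.004] hi [ 0.659 -0.26   0.031]
dark [527 297  52  62 813] [548.5 330.5] med [0.897 0.258 0.025] lo [0.847 0.256 0.007] hi [0.939 0.261 0.04 ]
dark [194 308  11  14  79] [199.9 315.7] med [ 0.703 -0.321  0.02 ] lo [ 0.696 -0.328  0.   ] hi [ 0.705 -0.316  0.036]
dark [594 332  46  17 187] [617.8 340.4] med [0.943 0.358 0.03 ] lo [0.941 0.323 0.012] hi [0.944 0.398 0.035]
dark [248 341  22  56 715] [258.1 368.6] med [ 0.822 -0.236  0.027] lo [ 0.78  -0.246  0.021] hi [ 0.859 -0.227  0.03 ]
```

View pics/crop1.png

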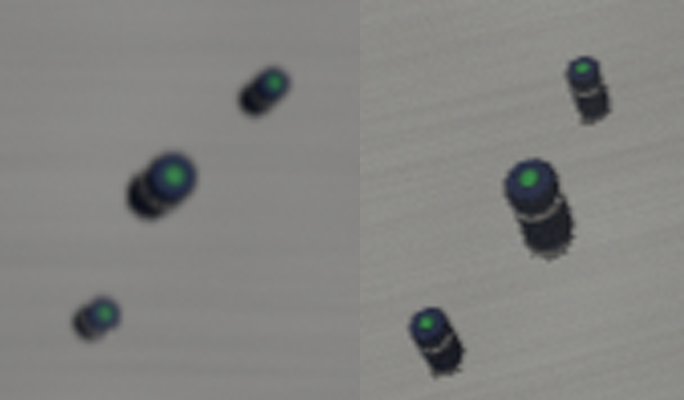

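The crop shows three bottles. The middle one (top 406,171; scene 223,279) is clearly widest, and its top reads 52 mm. The other two are about 38 mm high, so they are the look-alikes. Next I'll refine the centres with rays onto known heights in both views.

Run:
```python
from h import *
def cen(m,near,amin=3):
    k,lab,st,ce=cv2.connectedComponentsWithStats(m.astype(np.uint8))
    i=min([i for i in range(1,k) if st[i,4]>=amin],key=lambda i:np.hypot(*(ce[i]-near)))
    return ce[i],st[i],lab==i
for n,nl,nc,npt in(("top",(408,168),(354,249),(185,214)),("scene",(223,277),(265,195),(424,172))):
    c=load(n);hsv=cv2.cvtColor(c["image"],cv2.COLOR_BGR2HSV)
    H,S,V=[hsv[...,i].astype(int) for i in range(3)]
    g,st,_=cen((H>45)&(H<85)&(S>90)&(V>60),nl); print(n,"green",g,st[4],onplane(c,*g,.052).round(4))
    g,st,m=cen((H>90)&(H<112)&(S>130)&(V>90),nc,50)
    # top grip disc from range
    R=cv2.Rodrigues(c["rvec"])[0];t=c["tvec"].ravel()
    v,u=np.mgrid[0:400,0:640];z=c["range_z"]
    P=(np.stack([(u-c["cx"])/c["fx"]*z,(v-c["cy"])/c["fy"]*z,z],-1)-t)@R
    for nm,lo,hi,mm,zz in(("grip",.051,.063,m,.057),("shoulder",.024,.033,m,.028)):
        q=mm&(P[...,2]>lo)&(P[...,2]<hi)
        cnt=max(cv2.findContours(q.astype(np.uint8),0,2)[0],key=len)
        e=cv2.minEnclosingCircle(cnt);X=np.array([onplane(c,*p[0],zz)[:2] for p in cnt],np.float32)
        w=cv2.minEnclosingCircle(X);print(n,nm,q.sum(),"centre",np.round(w[0],4),"dia mm",2000*w[1], "meanP",P[q].mean(0).round(4))
    # port
    sub=(np.hypot(u-npt[0],v-npt[1])<26)
    for nm,lo,hi,zz in(("collar",.099,.112,.105),):
        q=sub&(P[...,2]>lo)&(P[...,2]<hi)&(z>0)
        cnt=max(cv2.findContours(q.astype(np.uint8),0,2)[0],key=len)
        X=np.array([onplane(c,*p[0],zz)[:2] for p in cnt],np.float32)
        w=cv2.minEnclosingCircle(X);print(n,nm,q.sum(),"centre",np.round(w[0],4),"dia",2000*w[1],P[q].mean(0).round(4))
    o=sub&(((H<13)|(H>172))&(S>150)&(V>90))
    cnt=max(cv2.findContours(o.astype(np.uint8),0,2)[0],key=len)
    X=np.array([onplane(c,*p[0],.085)[:2] for p in cnt],np.float32)
    w=cv2.minEnclosingCircle(X);print(n,"orange",o.sum(),"centre",np.round(w[0],4),"dia",2000*w[1],np.median(P[o],0).round(4))
    q=np.abs(P[...,2]-.075)<.004
    print("lid z",np.median(P[q&(np.hypot(u-npt[0],v-npt[1])<60)],0))
    a=c["image"][npt[1]-30:npt[1]+30,npt[0]-30:npt[0]+30];cv2.imwrite(f"pics/port_{n}.png",cv2.resize(a,None,fx=6,fy=6,interpolation=2))
```

```text
top green [408.4 168.6] 15 [ 0.6463 -0.2674  0.052 ]
top grip 289 centre [ 0.4793 -0.1556] dia mm 38.34083676338196 meanP [ 0.479  -0.1556  0.0574]
top shoulder 249 centre [ 0.4794 -0.1544] dia mm 56.86869099736214 meanP [ 0.4798 -0.1499  0.0285]
top collar 214 centre [0.542  0.1791] dia 41.00809246301651 [0.5423 0.1791 0.1044]
top orange 129 centre [0.5524 0.1562] dia 36.079395562410355 [0.5397 0.1745 0.0854]
lid z [0.5639045  0.18464476 0.07564276]
scene green [221.11764706 273.41176471] 17 [ 0.6464 -0.2704  0.052 ]
scene grip 173 centre [ 0.482  -0.1598] dia mm 38.53288292884827 meanP [ 0.4823 -0.1588  0.0568]
scene shoulder 176 centre [ 0.4822 -0.1585] dia mm 58.604270219802856 meanP [ 0.4915 -0.1584  0.0277]
scene collar 143 centre [0.5473 0.173 ] dia 43.03412511944771 [0.5469 0.175  0.103 ]
scene orange 230 centre [0.546  0.1764] dia 66.37920439243317 [0.5592 0.164  0.0847]
lid z [0.58280406 0.15802918 0.07465147]
```

Run:
```python
from h import *
from rig import robot
s=robot.state();R=cv2.Rodrigues(s["eef_rot"])[0];print(R.round(3))
zz=R[:,2];print("jaw deg",np.degrees(np.arctan2(zz[1],zz[0])), "want", np.degrees(np.arctan2(.78,.62)))
c=robot.capture("wrist");print(c["T_tool_cam"].round(3),c["fx"],c["cx"],c["cy"]);cv2.imwrite("pics/w0.png",c["image"])
print("shift to logger cm",(np.array([.6463,-.269,.17])-s["tcp_pos"])*100)
```

```text
[[-0.     0.957  0.289]
 [ 0.002  0.289 -0.957]
 [-1.     0.    -0.002]]
jaw deg -73.2281949818501 want 51.519801751656985
[[-0.    -0.246  0.969 -0.163]
 [-0.    -0.969 -0.246  0.066]
 [ 1.    -0.     0.    -0.001]
 [ 0.     0.     0.     1.   ]] 309.70691628693146 322.7577388108235 200.81166517520964
shift to logger cm [47.31976814 30.52187217 -5.16139598]
```

View pics/w0.png

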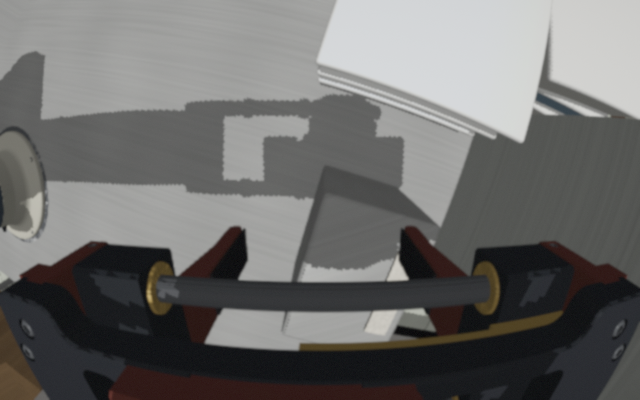

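```bash
python3 - <<'E'
from h import *
c=load("top");m=np.zeros((400,640),bool);m[90:390,490:640]=1
p=pts(c,m);print(p[:,2].max()); q=p[p[:,2]>.05];
for z in(.05,.1,.15,.2): 
    r=q[(q[:,2]>z)&(q[:,2]<z+.05)]
    if len(r): print(z,r.min(0),r.max(0))
E
python3 -m handwheel '[{"dr":[0,0,0],"dp":[0,0,6],"jaw":-0.3},{"dr":[0,0,0],"dp":[3,3,11],"jaw":-0.3}]' 20
```

```text
0.15493145463641678
0.05 [ 0.27851908 -0.58797689  0.05000075] [ 0.79126573 -0.44266904  0.09999849]
0.1 [ 0.27950334 -0.660642    0.1000009 ] [ 0.51818766 -0.53170014  0.14999971]
0.15 [ 0.28084201 -0.65883687  0.15000044] [ 0.51794785 -0.53169028  0.15493145]
time_s: 0.4
tcp_pos: [0.2005, -0.546, 0.3291]
eef_rot: [0.996, 1.336, -0.992]
wrist_force: [1.0, -0.4, 0.9]
grip_width: 0.0713
```

```bash
python3 -m handwheel '[{"dr":[0,0,0],"dp":[5,3,0],"jaw":-0.3},{"dr":[0,0,0],"dp":[10,6.2,0],"jaw":-0.3},{"dr":[0,0,0],"dp":[15,9.3,0],"jaw":-0.3},{"dr":[0,0,0],"dp":[20,12.4,0],"jaw":-0.3},{"dr":[0,0,0],"dp":[25,15.5,-2],"jaw":-0.3}]'
python3 -m handwheel '[{"dr":[0,0,0],"dp":[5,3,-2],"jaw":-0.3},{"dr":[0,0,0],"dp":[10,6.2,-4],"jaw":-0.3},{"dr":[0,0,0],"dp":[15,9.3,-7],"jaw":-0.3},{"dr":[0,0,0],"dp":[18.5,11.5,-10],"jaw":-0.3},{"dr":[0,0,0],"dp":[18.5,11.5,-10],"jaw":-0.3}]'
```

```text
time_s: 1.02
tcp_pos: [0.4522, -0.39, 0.3105]
eef_rot: [0.995, 1.333, -0.992]
wrist_force: [1.2, -0.3, 0.2]
grip_width: 0.0573
time_s: 1.65
tcp_pos: [0.6381, -0.2718, 0.2043]
eef_rot: [0.992, 1.344, -0.991]
wrist_force: [-1.1, -0.6, -0.2]
grip_width: 0.0568
```

```bash
cat >> h.py <<'E'
def wshot(name):
    from rig import robot
    s=robot.state();c=robot.capture("wrist");c["p"]=s["tcp_pos"];c["r"]=s["eef_rot"]
    cv2.imwrite(f"pics/{name}.png",c["image"]);np.savez(f"pics/{name}.npz",**c);return c
def wray(c,u,v):
    x=(u-c["cx"])/c["fx"];y=(v-c["cy"])/c["fy"];r=np.hypot(x,y)
    d=np.array([np.sin(r)*x/r,np.sin(r)*y/r,np.cos(r)]) if r>1e-9 else np.array([0,0,1.])
    R=cv2.Rodrigues(c["r"])[0];T=c["T_tool_cam"]
    return R@T[:3,3]+c["p"],R@T[:3,:3]@d
def wplane(c,u,v,z):
    o,d=wray(c,u,v);return o+d*(z-o[2])/d[2]
E
python3 - <<'E'
from h import *
c=wshot("w1")
hsv=cv2.cvtColor(c["image"],cv2.COLOR_BGR2HSV);H,S,V=[hsv[...,i].astype(int) for i in range(3)]
m=(H>45)&(H<85)&(S>90)&(V>60)
k,lab,st,ce=cv2.connectedComponentsWithStats(m.astype(np.uint8))
for i in range(1,k):
    if st[i,4]>8: print(st[i],ce[i],wplane(c,*ce[i],.052).round(4))
E
```

```text
[  111     0   277    74 10898] [264.34575151  23.93246467] [ 0.7858 -0.1627  0.052 ]
[383 146   6   6  27] [385.25925926 148.40740741] [ 0.6957 -0.3196  0.052 ]
[320 176   9   8  58] [324.13793103 179.5       ] [ 0.646  -0.2691  0.052 ]
[280 219   6   6  26] [282.19230769 221.80769231] [ 0.5887 -0.2393  0.052 ]
```

View pics/w1.png

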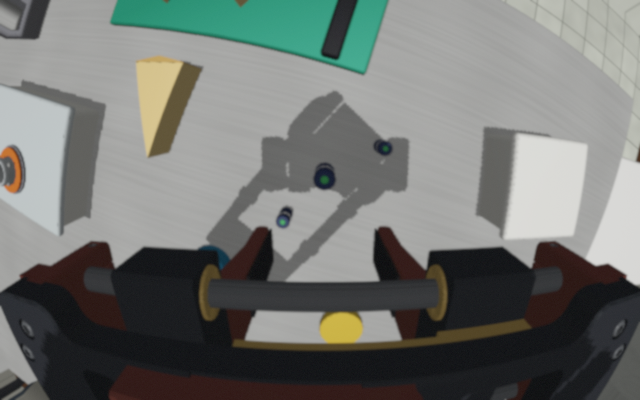

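The wrist view shows the large logger's green dot at (324,179), which puts it at (0.646,-0.269). That agrees with the scene and top average, so I descend and grip near its top.

```bash
python3 -m handwheel '[{"dr":[0,0,0],"dp":[0.8,0.28,-4],"jaw":-0.3},{"dr":[0,0,0],"dp":[0.8,0.28,-9],"jaw":-0.3},{"dr":[0,0,0],"dp":[0.8,0.28,-12],"jaw":-0.3},{"dr":[0,0,0],"dp":[0.8,0.28,-12],"jaw":-0.3}]'
python3 - <<'E'
from h import *
from rig import robot
s=robot.state();print(s["tcp_pos"],cv2.Rodrigues(s["eef_rot"])[0][:,0].round(4),s["q"].round(3))
E
```

```text
time_s: 2.2
tcp_pos: [0.6432, -0.2716, 0.0853]
eef_rot: [0.994, 1.343, -0.995]
wrist_force: [0.1, -0.4, 0.4]
grip_width: 0.057
[ 0.64323601 -0.27156783  0.08529563] [-0.0083  0.0054 -1.    ] [-4.490e-01  3.800e-01  1.141e+00  1.000e-03  1.631e+00  8.320e-01]
```

```bash
python3 -m handwheel '[{"dr":[0,0,0],"dp":[0.28,0.26,-2],"jaw":-0.3},{"dr":[0,0,0],"dp":[0.28,0.26,-4],"jaw":-0.3},{"dr":[0,0,0],"dp":[0.28,0.26,-5.5],"jaw":-0.3},{"dr":[0,0,0],"dp":[0.28,0.26,-5.5],"jaw":-0.3},{"dr":[0,0,0],"dp":[0.28,0.26,-5.5],"jaw":-0.3}]'
python3 - <<'E'
from h import *
from rig import robot
s=robot.state();print(s["tcp_pos"],cv2.Rodrigues(s["eef_rot"])[0].round(4),s["joint_velocities"].round(3))
wshot("w2")
for i in range(3):
  s=robot.state();print(s["tcp_pos"]);robot.capture("wrist")
E
```

```text
time_s: 2.82
tcp_pos: [0.6463, -0.269, 0.0308]
eef_rot: [0.994, 1.342, -0.995]
wrist_force: [-0.0, -0.0, -0.4]
grip_width: 0.0571
[ 0.64632857 -0.26904531  0.03084608] [[-0.0077  0.9582  0.2859]
 [ 0.0051  0.286  -0.9582]
 [-1.     -0.0059 -0.0071]] [-0.001 -0.009 -0.013 -0.001  0.002  0.001]
[ 0.64655396 -0.26913887  0.03130875]
[ 0.64662156 -0.26916916  0.03147373]
[ 0.6465988  -0.26918791  0.03150645]
```

View pics/w2.png

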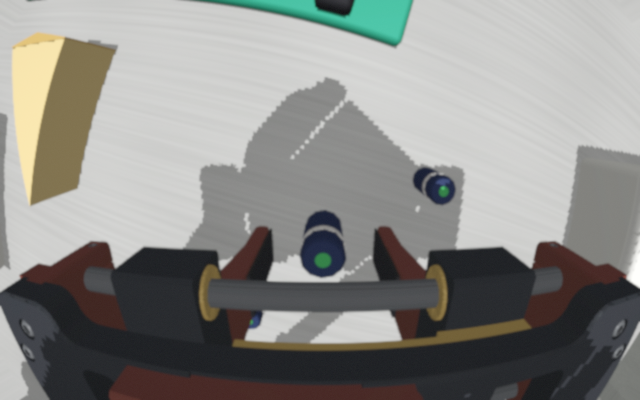

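The wrist view shows the logger (323,260) centred between the fingers. I'll correct the 0.5° tilt and close.

```bash
python3 -m handwheel '[{"dr":[-0.3,-0.45,0],"dp":[-0.05,0,-0.15],"jaw":-0.3},{"dr":[-0.3,-0.45,0],"dp":[-0.05,0,-0.15],"jaw":0.3},{"dr":[-0.3,-0.45,0],"dp":[-0.05,0,-0.15],"jaw":1},{"dr":[-0.3,-0.45,0],"dp":[-0.05,0,-0.15],"jaw":1},{"dr":[-0.3,-0.45,0],"dp":[-0.05,0,-0.15],"jaw":1}]' 25
python3 -m handwheel '[{"dr":[0,0,0],"dp":[0,0,0],"jaw":1},{"dr":[0,0,0],"dp":[0,0,0],"jaw":1},{"dr":[0,0,0],"dp":[0,0,3],"jaw":1},{"dr":[0,0,0],"dp":[0,0,7],"jaw":1},{"dr":[0,0,0],"dp":[0,0,7],"jaw":1}]'
python3 - <<'E'
from h import *
from rig import robot
c=wshot("w3");s=robot.state();print(s["tcp_pos"],cv2.Rodrigues(s["eef_rot"])[0].round(4))
E
```

```text
time_s: 3.65
tcp_pos: [0.646, -0.2692, 0.0298]
eef_rot: [0.993, 1.331, -0.993]
wrist_force: [-0.1, -0.1, 0.4]
grip_width: 0.0234
time_s: 4.28
tcp_pos: [0.648, -0.2701, 0.105]
eef_rot: [0.993, 1.323, -0.99]
wrist_force: [-0.5, 0.3, 0.4]
grip_width: 0.0237
[ 0.64699132 -0.26964321  0.10206039] [[ 0.0047  0.9583  0.2859]
 [-0.0023  0.2859 -0.9583]
 [-1.      0.0038  0.0035]]
```

View pics/w3.png

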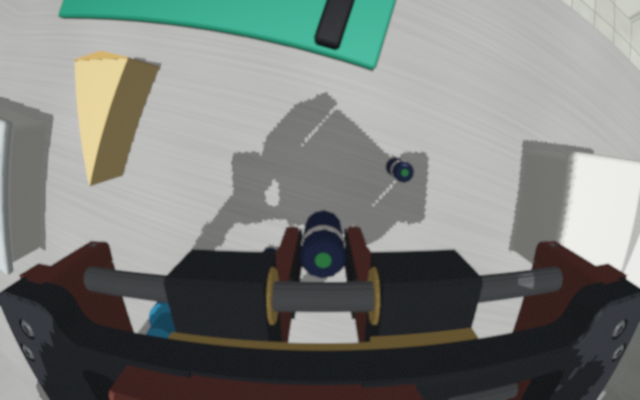

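The logger is held at a 23.5 mm opening. I lift and go next to the port for a wrist look.

```bash
python3 -m handwheel '[{"dr":[0,0,0],"dp":[-1,3,3],"jaw":1},{"dr":[0,0,0],"dp":[-3,8,7],"jaw":1},{"dr":[0,0,0],"dp":[-5,13.5,10],"jaw":1},{"dr":[0,0,0],"dp":[-7,19,10],"jaw":1},{"dr":[0,0,0],"dp":[-9,24.5,10],"jaw":1}]'
python3 -m handwheel '[{"dr":[0,0,0],"dp":[-2,5.5,0],"jaw":1},{"dr":[0,0,0],"dp":[-4,11,0],"jaw":1},{"dr":[0,0,0],"dp":[-6,16,0],"jaw":1},{"dr":[0,0,0],"dp":[-7,18.4,0],"jaw":1},{"dr":[0,0,0],"dp":[-7,18.4,0],"jaw":1}]'
python3 -m handwheel '[{"dr":[0,0,0],"dp":[0,0,0],"jaw":1},{"dr":[0,0,0],"dp":[0,0,0],"jaw":1}]'
python3 - <<'E'
from h import *
from rig import robot
c=wshot("w4");s=robot.state();print(s["tcp_pos"],c["p"],cv2.Rodrigues(s["eef_rot"])[0].round(4))
E
```

```text
time_s: 4.95
tcp_pos: [0.5559, -0.023, 0.2008]
eef_rot: [0.993, 1.328, -0.992]
wrist_force: [0.3, -0.3, -0.6]
grip_width: 0.023
time_s: 5.58
tcp_pos: [0.4848, 0.1624, 0.1991]
eef_rot: [0.989, 1.331, -0.992]
wrist_force: [0.7, -0.7, -1.2]
grip_width: 0.0235
time_s: 5.82
tcp_pos: [0.485, 0.1614, 0.1982]
eef_rot: [0.989, 1.331, -0.994]
wrist_force: [0.5, 0.6, -0.2]
grip_width: 0.0235
[0.48509676 0.16137642 0.19846289] [0.48500084 0.1613908  0.19818187] [[ 2.000e-04  9.579e-01  2.872e-01]
 [-2.900e-03  2.872e-01 -9.579e-01]
 [-1.000e+00 -7.000e-04  2.800e-03]]
```

View pics/w4.png

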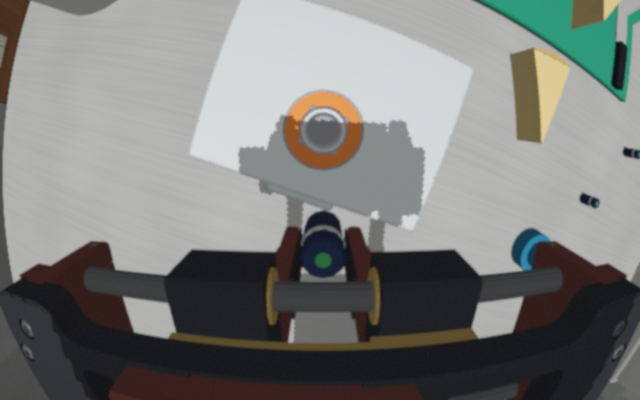

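The wrist view shows the port's orange ring centred near (323,130), with the bore inside it at about (323,128). The held logger's dot is at (323,260). I'll fit the ring and the rim.

```bash
cat >> h.py <<'E'
def fitcirc(X):
    X=np.asarray(X);A=np.c_[2*X,np.ones(len(X))];s=np.linalg.lstsq(A,(X**2).sum(1),rcond=None)[0]
    return s[:2],np.sqrt(s[2]+s[0]**2+s[1]**2)
def ringfit(c,m,f,z):
    cnt=max(cv2.findContours(m.astype(np.uint8),0,1)[0],key=cv2.contourArea)
    X=np.array([f(c,*p[0],z)[:2] for p in cnt])
    for _ in range(4):
        ce,r=fitcirc(X);e=np.abs(np.hypot(*(X-ce).T)-r);X=X[e<max(.0015,1.5*np.median(e))]
    return ce,r*2000,len(X)
E
python3 - <<'E'
from h import *
c=dict(np.load("pics/w4.npz"))
hsv=cv2.cvtColor(c["image"],cv2.COLOR_BGR2HSV);H,S,V=[hsv[...,i].astype(int) for i in range(3)]
m=(H<17)&(S>130)&(V>80);m[:, :270]=0;m[:,380:]=0;m[190:]=0
print("orange",ringfit(c,m,wplane,.085))
v,u=np.mgrid[0:400,0:640];inside=np.hypot(u-323,v-130)<30
hole=inside&~m
k,lab,st,ce=cv2.connectedComponentsWithStats(hole.astype(np.uint8));i=lab[130,323];print(st[i])
print("hole (collar incl) on rim",ringfit(c,lab==i,wplane,.105), "on .085",ringfit(c,lab==i,wplane,.085))
print("tcp",c["p"])
print("dot", )
g=(H>45)&(H<85)&(S>90)&(V>60)
g[:200]=0;g[290:]=0;k,lab,st,ce=cv2.connectedComponentsWithStats(g.astype(np.uint8))
for i in range(1,k):
    if st[i,4]>15: print("dot",ce[i],wplane(c,*ce[i],c["p"][2]+.022))
a=c["image"][80:180,270:380];cv2.imwrite("pics/port_w.png",cv2.resize(a,None,fx=6,fy=6,interpolation=2)[:600])
r=c["range_z"];print(r[130,323],r[100,323])
t=(H>90)&(H<112)&(S>130)&(V>60);t[:,:480]=0;t[:200]=0
print("cover",ringfit(c,t,wplane,.028))
E
```

```text
orange (array([0.54310828, 0.17894834]), np.float64(65.92807267734918), 210)
[ 298  105   51   51 1981]
hole (collar incl) on rim (array([0.54360903, 0.1790482 ]), np.float64(39.92616550370507), 120) on .085 (array([0.54323605, 0.17886093]), np.float64(42.991220244897875), 119)
tcp [0.48500084 0.1613908  0.19818187]
dot
dot [322.70967742 259.92165899] [0.48502642 0.1620256  0.22018187]
0.2742851 0.261472
cover (array([ 0.48484614, -0.13558006]), np.float64(54.08626022333892), 46)
```

View pics/port_w.png

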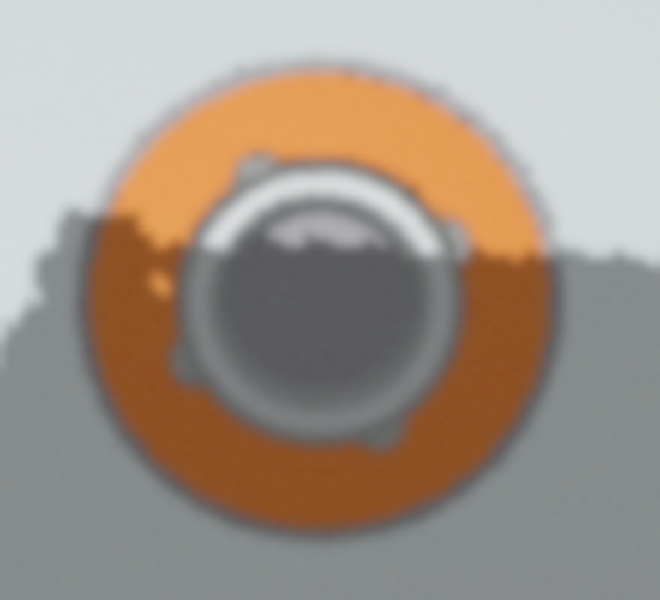

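```bash
python3 -m handwheel '[{"dr":[0,0,0],"dp":[3,0.9,0],"jaw":1},{"dr":[0,0,0],"dp":[5.84,1.7,0],"jaw":1},{"dr":[0,0,0],"dp":[5.84,1.7,-3],"jaw":1},{"dr":[0,0,0],"dp":[5.84,1.7,-5],"jaw":1},{"dr":[0,0,0],"dp":[5.84,1.7,-5],"jaw":1}]'
python3 -m handwheel '[{"dr":[0,0,0],"dp":[0,0,0],"jaw":1},{"dr":[0,0,0],"dp":[0,0,0],"jaw":1}]'
python3 - <<'E'
from h import *
from rig import robot
c=wshot("w5");s=robot.state();print(s["tcp_pos"],c["p"],cv2.Rodrigues(s["eef_rot"])[0].round(4))
t=robot.capture("top");cv2.imwrite("pics/t5.png",cv2.resize(t["image"][170:260,140:240],None,fx=6,fy=6))
t=robot.capture("scene");cv2.imwrite("pics/s5.png",cv2.resize(t["image"][100:230,360:490],None,fx=4.5,fy=4.5))
E
```

```text
time_s: 6.5
tcp_pos: [0.5424, 0.1776, 0.1461]
eef_rot: [0.988, 1.334, -0.997]
wrist_force: [-0.2, -0.2, -0.9]
grip_width: 0.0229
time_s: 6.75
tcp_pos: [0.5427, 0.1776, 0.1473]
eef_rot: [0.989, 1.332, -0.996]
wrist_force: [-0.2, -0.0, -0.5]
grip_width: 0.0234
[0.54276352 0.17764476 0.14734223] [0.54273427 0.17757526 0.1473374 ] [[-0.0021  0.9581  0.2864]
 [-0.0035  0.2864 -0.9581]
 [-1.     -0.0031  0.0028]]
```

View pics/w5.png

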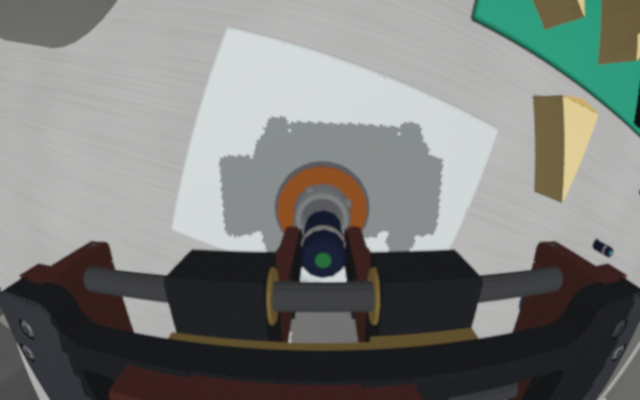

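View pics/s5.png

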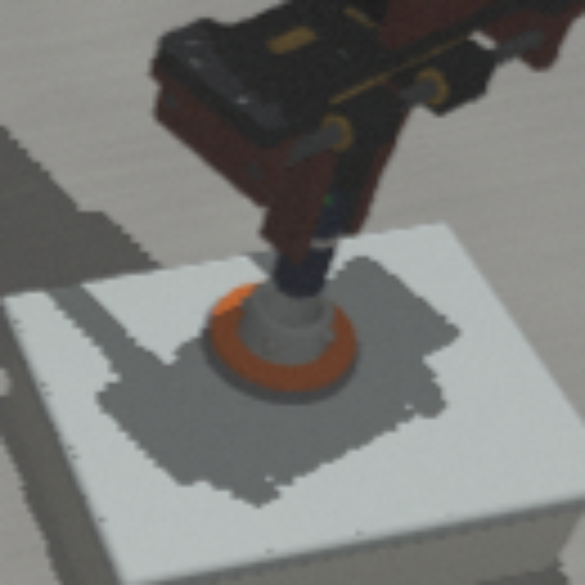

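The logger hangs just above the bore in both views (wrist: ring at (322,207), logger foot at about (322,215)). I'll refit the ring from this closer view before inserting.

Run:
```python
from h import *
c=dict(np.load("pics/w5.npz"))
hsv=cv2.cvtColor(c["image"],cv2.COLOR_BGR2HSV);H,S,V=[hsv[...,i].astype(int) for i in range(3)]
m=(H<17)&(S>150)&(V>80);m[:,:265]=0;m[:,380:]=0;m[:150]=0;m[225:]=0
v,u=np.nonzero(m)
# outer boundary: topmost per column + outermost per row
P=[(x,v[u==x].min()) for x in np.unique(u)]+[(u[v==y].min(),y) for y in np.unique(v) if y<222]+[(u[v==y].max(),y) for y in np.unique(v) if y<222]
X=np.array([wplane(c,*p,.085)[:2] for p in P])
for _ in range(6):
    ce,r=fitcirc(X);e=np.abs(np.hypot(*(X-ce).T)-r);X=X[e<max(.001,2*np.median(e))]
print(ce,r*2000,len(X),c["p"])
g=(H>45)&(H<85)&(S>90)&(V>60);g[:240]=0;g[290:]=0;g[:,:300]=0;g[:,345:]=0
k,lab,st,cc=cv2.connectedComponentsWithStats(g.astype(np.uint8));i=1+st[1:,4].argmax();print(cc[i],wplane(c,*cc[i],c["p"][2]+.022))
```

```text
[0.54382808 0.17910118] 65.95449900413031 198 [0.54273427 0.17757526 0.1473374 ]
[322.74429224 259.89497717] [0.54282249 0.17820884 0.1693374 ]
```

```bash
python3 -m handwheel '[{"dr":[0.2,-0.1,0],"dp":[0.08,0.08,0],"jaw":1},{"dr":[0.2,-0.1,0],"dp":[0.08,0.08,-0.5],"jaw":1},{"dr":[0.2,-0.1,0],"dp":[0.08,0.08,-1.0],"jaw":1},{"dr":[0.2,-0.1,0],"dp":[0.08,0.08,-1.4],"jaw":1},{"dr":[0.2,-0.1,0],"dp":[0.08,0.08,-1.7],"jaw":1}]'
```

```text
time_s: 7.52
tcp_pos: [0.5433, 0.1785, 0.1294]
eef_rot: [0.992, 1.334, -0.994]
wrist_force: [0.6, -0.3, -1.0]
grip_width: 0.0235
```

```bash
python3 -m handwheel '[{"dr":[0,0,0],"dp":[0.02,0,-0.4],"jaw":1},{"dr":[0,0,0],"dp":[0.02,0,-0.8],"jaw":1},{"dr":[0,0,0],"dp":[0.02,0,-1.2],"jaw":1},{"dr":[0,0,0],"dp":[0.02,0,-1.2],"jaw":1}]'
```

```text
time_s: 8.02
tcp_pos: [0.5433, 0.1784, 0.1169]
eef_rot: [0.991, 1.334, -0.994]
wrist_force: [-0.4, -0.3, -1.7]
grip_width: 0.0235
```

```bash
python3 -m handwheel '[{"dr":[0,0,0],"dp":[0.02,0.02,-0.3],"jaw":1},{"dr":[0,0,0],"dp":[0.02,0.02,-0.6],"jaw":1},{"dr":[0,0,0],"dp":[0.02,0.02,-0.8],"jaw":1},{"dr":[0,0,0],"dp":[0.02,0.02,-0.85],"jaw":1}]'
python3 - <<'E'
from rig import robot
print(robot.state()["wrist_force"],robot.state()["tcp_pos"])
E
```

```text
time_s: 8.52
tcp_pos: [0.5436, 0.1786, 0.1088]
eef_rot: [0.992, 1.334, -0.994]
wrist_force: [-1.4, -0.4, 3.1]
grip_width: 0.0236
[-1.39475887 -0.39378364  3.14246107] [0.54360217 0.17861672 0.10875348]
```

The floor is reached at TCP z 0.1088, exactly the expected height. I nudge slightly, release and back off.

```bash
python3 -m handwheel '[{"dr":[0,0,0],"dp":[0,0,-0.06],"jaw":1},{"dr":[0,0,0],"dp":[0,0,-0.06],"jaw":1},{"dr":[0,0,0],"dp":[0,0,0],"jaw":0},{"dr":[0,0,0],"dp":[0,0,0],"jaw":-0.3},{"dr":[0,0,0],"dp":[0,0,0],"jaw":-0.3}]'
python3 -m handwheel '[{"dr":[0,0,0],"dp":[0,0,0],"jaw":-0.3},{"dr":[0,0,0],"dp":[0,0,3],"jaw":-0.3},{"dr":[0,0,0],"dp":[0,0,8],"jaw":-0.3},{"dr":[0,0,0],"dp":[-4,-3,11],"jaw":-0.3},{"dr":[0,0,0],"dp":[-7,-8,11],"jaw":-0.3}]'
python3 -m handwheel '[{"dr":[0,0,0],"dp":[0,0,0],"jaw":-0.3}]'
python3 - <<'E'
from h import *
from rig import robot
c=wshot("w6")
for n in("top","scene"):
    t=robot.capture(n);np.savez(f"pics/{n}6.npz",**t)
t=load("top",6)["image"][170:260,140:240];s=load("scene",6)["image"][130:220,375:475]
cv2.imwrite("pics/c6.png",np.hstack([cv2.resize(t,None,fx=4,fy=4),cv2.resize(s,None,fx=4,fy=4)]))
for n,near in(("top",(185,214)),("scene",(424,165))):
    c=load(n,6);hsv=cv2.cvtColor(c["image"],cv2.COLOR_BGR2HSV);H,S,V=[hsv[...,i].astype(int) for i in range(3)]
    g=(H>45)&(H<85)&(S>90)&(V>60);v,u=np.nonzero(g);q=np.hypot(u-near[0],v-near[1])<30
    x=(u[q].mean(),v[q].mean());print(n,q.sum(),x,onplane(c,*x,.131),pts(c,g&(np.hypot(*(np.mgrid[0:400,0:640]-np.array([near[1],near[0]])[:,None,None]))<30)).mean(0))
E
```

```text
time_s: 9.15
tcp_pos: [0.5435, 0.1786, 0.1084]
eef_rot: [0.991, 1.334, -0.994]
wrist_force: [0.2, -0.0, 0.3]
grip_width: 0.0496
time_s: 9.78
tcp_pos: [0.4737, 0.0988, 0.2216]
eef_rot: [0.992, 1.331, -0.989]
wrist_force: [-0.4, -0.2, 0.7]
grip_width: 0.0568
time_s: 9.9
tcp_pos: [0.4726, 0.0967, 0.2222]
eef_rot: [0.994, 1.329, -0.99]
wrist_force: [-0.1, 0.1, -0.2]
grip_width: 0.0571
top 0 (np.float64(nan), np.float64(nan)) [nan nan nan] [nan nan nan]
scene 10 (np.float64(427.8), np.float64(158.0)) [0.54533085 0.17802696 0.131     ] [0.54549422 0.17789891 0.13119221]<stdin>:11: RuntimeWarning: Mean of empty slice.
  ret = ret.dtype.type(ret / rcount)
  ret = um.true_divide(
```

View pics/c6.png

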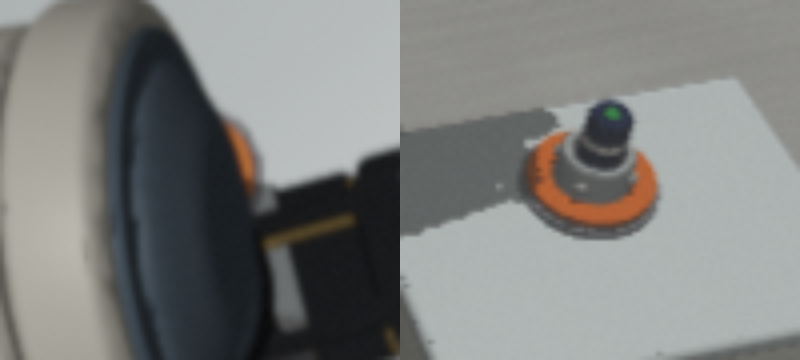

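View pics/w6.png

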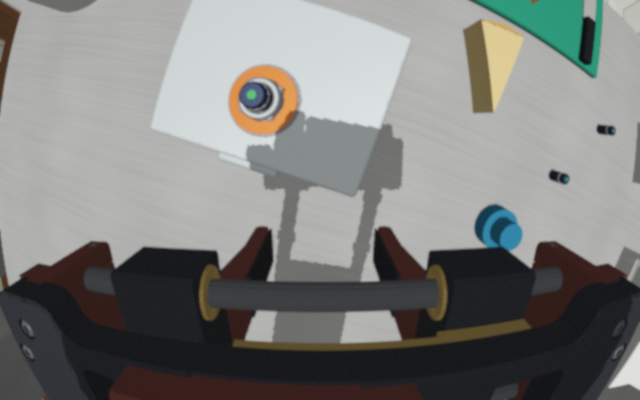

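The scene depth puts the green dot at z = 0.131, so the logger is fully seated and upright. Next I hover beside the cover.

```bash
python3 -m handwheel '[{"dr":[0,0,0],"dp":[-1,-5.5,0],"jaw":-0.3},{"dr":[0,0,0],"dp":[-2,-11,0],"jaw":-0.3},{"dr":[0,0,0],"dp":[-3,-16.5,0],"jaw":-0.3},{"dr":[0,0,0],"dp":[-4,-22,0],"jaw":-0.3},{"dr":[0,0,0],"dp":[-5,-27.2,-1],"jaw":-0.3}]'
python3 -m handwheel '[{"dr":[0,0,0],"dp":[0,0,-3],"jaw":-0.3},{"dr":[0,0,0],"dp":[0,0,-3],"jaw":-0.3},{"dr":[0,0,0],"dp":[0,0,-3],"jaw":-0.3}]'
python3 - <<'E'
from h import *
c=wshot("w7");print(c["p"],cv2.Rodrigues(c["r"])[0][:,0])
hsv=cv2.cvtColor(c["image"],cv2.COLOR_BGR2HSV);H,S,V=[hsv[...,i].astype(int) for i in range(3)]
t=(H>90)&(H<112)&(S>130)&(V>60);t[240:]=0
k,lab,st,cc=cv2.connectedComponentsWithStats(t.astype(np.uint8));i=1+st[1:,4].argmax();print(st[i],cc[i])
r=c["range_z"]; v,u=np.nonzero(lab==i)
# points via range: z along axis
R=cv2.Rodrigues(c["r"])[0];T=c["T_tool_cam"]
P=[]
for a,b in zip(u,v):
    o,d=wray(c,a,b);ax=R@T[:3,2];P.append(o+d*r[b,a]/(d@ax))
P=np.array(P);np.set_printoptions(suppress=True)
for nm,z in(("grip",.057),("shoulder",.028)):
    m=np.zeros((400,640),np.uint8);q=np.abs(P[:,2]-z)<.003;m[v[q],u[q]]=1
    print(nm,q.sum(),ringfit(c,m,wplane,z),P[q].mean(0))
E
```

```text
time_s: 10.68
tcp_pos: [0.4248, -0.1741, 0.212]
eef_rot: [0.992, 1.331, -0.986]
wrist_force: [0.3, 0.1, -0.1]
grip_width: 0.0567
time_s: 11.05
tcp_pos: [0.4255, -0.1735, 0.1827]
eef_rot: [0.991, 1.331, -0.985]
wrist_force: [0.9, 0.0, 0.0]
grip_width: 0.0571
[ 0.42552218 -0.17345832  0.18265157] [ 5.03360849e-03  9.04114363e-04 -9.99986923e-01]
[ 296  106   56   56 2434] [323.52588332 133.73870173]
grip 1272 (array([ 0.48000208, -0.15705814]), np.float64(36.96365861504717), 120) [ 0.48011035 -0.15721027  0.05763371]
shoulder 1157 (array([ 0.48009521, -0.1571185 ]), np.float64(56.46190649460886), 156) [ 0.48115823 -0.15675726  0.02867836]
```

View pics/w7.png

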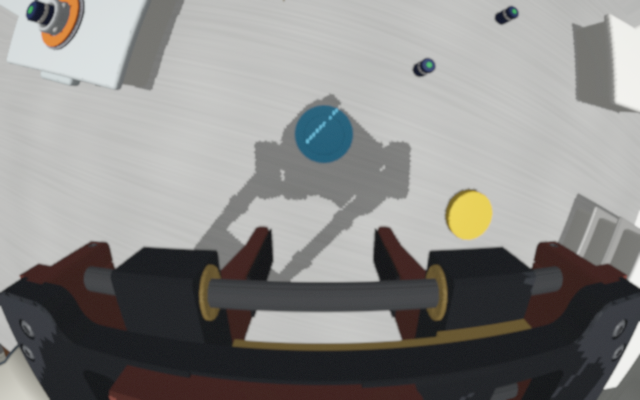

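The wrist view shows the cover centred at (324,134), at (0.4801,-0.1571). Measured heights of 57 and 28 mm match.

```bash
python3 -m handwheel '[{"dr":[0,0.2,0],"dp":[3,0.9,0],"jaw":-0.3},{"dr":[0,0.2,0],"dp":[5.46,1.64,-2],"jaw":-0.3},{"dr":[0,0.2,0],"dp":[5.46,1.64,-6],"jaw":-0.3},{"dr":[0,0.2,0],"dp":[5.46,1.64,-9],"jaw":-0.3},{"dr":[0,0.2,0],"dp":[5.46,1.64,-9],"jaw":-0.3}]'
python3 -m handwheel '[{"dr":[0,0,0],"dp":[0,0,0],"jaw":-0.3},{"dr":[0,0,0],"dp":[0,0,0],"jaw":-0.3}]'
python3 - <<'E'
from h import *
c=wshot("w8");print(c["p"],cv2.Rodrigues(c["r"])[0].round(4))
E
```

```text
time_s: 11.72
tcp_pos: [0.4797, -0.1559, 0.0917]
eef_rot: [0.988, 1.337, -0.986]
wrist_force: [0.5, 0.3, 0.2]
grip_width: 0.0574
time_s: 11.98
tcp_pos: [0.4807, -0.156, 0.0939]
eef_rot: [0.988, 1.334, -0.985]
wrist_force: [0.0, 0.3, -0.2]
grip_width: 0.0572
[ 0.48071587 -0.15600399  0.09387427] [[ 2.200e-03  9.558e-01  2.939e-01]
 [ 5.000e-04  2.939e-01 -9.558e-01]
 [-1.000e+00  2.300e-03  1.000e-04]]
```

View pics/w8.png

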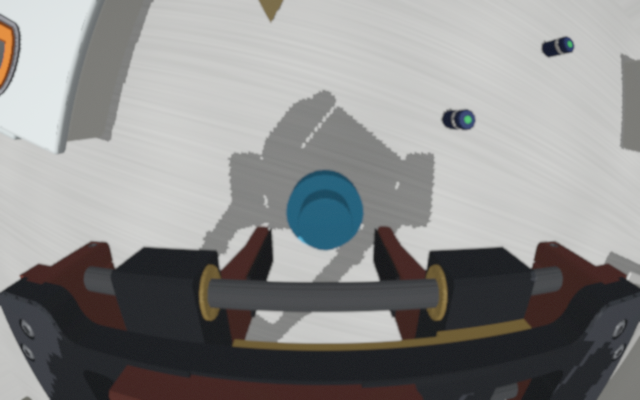

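```bash
python3 -m handwheel '[{"dr":[0,0,0],"dp":[-0.05,-0.1,-2],"jaw":-0.3},{"dr":[0,0,0],"dp":[-0.05,-0.1,-4],"jaw":-0.3},{"dr":[0,0,0],"dp":[-0.05,-0.1,-5.5],"jaw":-0.3},{"dr":[0,0,0],"dp":[-0.05,-0.1,-6.2],"jaw":-0.3},{"dr":[0,0,0],"dp":[-0.05,-0.1,-6.2],"jaw":-0.3}]'
python3 -m handwheel '[{"dr":[0,0,0],"dp":[0,0,0],"jaw":-0.3},{"dr":[0,0,0],"dp":[0,0,0],"jaw":-0.3}]'
```

```text
time_s: 12.65
tcp_pos: [0.4797, -0.1569, 0.0308]
eef_rot: [0.988, 1.336, -0.986]
wrist_force: [-0.8, -0.1, 0.1]
grip_width: 0.0569
time_s: 12.9
tcp_pos: [0.4801, -0.1571, 0.0315]
eef_rot: [0.988, 1.335, -0.985]
wrist_force: [0.0, -0.1, -0.1]
grip_width: 0.0572
```

```bash
python3 -m handwheel '[{"dr":[0,0,0],"dp":[0,0,-0.28],"jaw":-0.3},{"dr":[0,0,0],"dp":[0,0,-0.28],"jaw":-0.3},{"dr":[0,0,0],"dp":[0,0,-0.28],"jaw":0.3},{"dr":[0,0,0],"dp":[0,0,-0.28],"jaw":1},{"dr":[0,0,0],"dp":[0,0,-0.28],"jaw":1}]' 45
python3 -m handwheel '[{"dr":[0,0,0],"dp":[0,0,0],"jaw":1},{"dr":[0,0,0],"dp":[0,0,0],"jaw":1},{"dr":[0,0,0],"dp":[0,0,3],"jaw":1},{"dr":[0,0,0],"dp":[0,0,8],"jaw":1},{"dr":[0,0,0],"dp":[0,0,12],"jaw":1}]'
python3 - <<'E'
from h import *
c=wshot("w9");print(c["p"],cv2.Rodrigues(c["r"])[0].round(4))
E
```

```text
time_s: 13.52
tcp_pos: [0.4801, -0.1571, 0.0287]
eef_rot: [0.988, 1.334, -0.985]
wrist_force: [-1.3, -0.6, 0.1]
grip_width: 0.037
time_s: 14.15
tcp_pos: [0.4801, -0.1571, 0.1504]
eef_rot: [0.988, 1.334, -0.985]
wrist_force: [0.7, -0.3, -0.7]
grip_width: 0.0374
[ 0.48012164 -0.15709366  0.15044711] [[ 2.500e-03  9.559e-01  2.938e-01]
 [ 4.000e-04  2.938e-01 -9.559e-01]
 [-1.000e+00  2.500e-03  3.000e-04]]
```

View pics/w9.png

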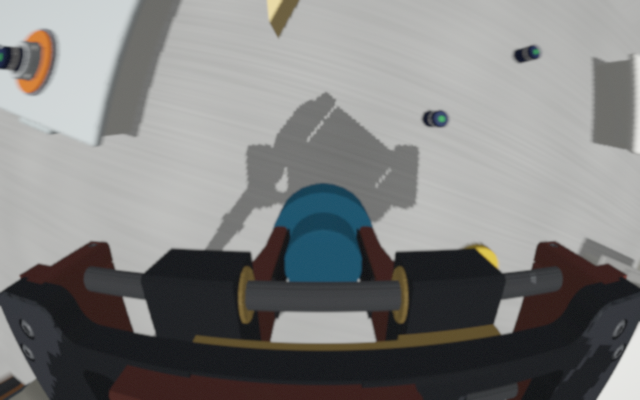

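The cover is held level at a 37 mm opening with the tips at the shoulder. I move over the port with the lip well above the logger top (TCP z 0.20).

```bash
python3 -m handwheel '[{"dr":[0,0,0],"dp":[0.5,3,4],"jaw":1},{"dr":[0,0,0],"dp":[1.5,8.5,5.5],"jaw":1},{"dr":[0,0,0],"dp":[2.5,14,5.5],"jaw":1},{"dr":[0,0,0],"dp":[3.5,19.5,5.5],"jaw":1},{"dr":[0,0,0],"dp":[4.5,25,5.5],"jaw":1}]'
python3 -m handwheel '[{"dr":[0,0,0],"dp":[1,5,0],"jaw":1},{"dr":[0,0,0],"dp":[1.84,8.58,0],"jaw":1},{"dr":[0,0,0],"dp":[1.84,8.58,0],"jaw":1},{"dr":[0,0,0],"dp":[1.84,8.58,0],"jaw":1}]'
python3 -m handwheel '[{"dr":[0,0,0],"dp":[0,0,0],"jaw":1}]'
python3 - <<'E'
from h import *
c=wshot("w10");print(c["p"],cv2.Rodrigues(c["r"])[0].round(4))
from rig import robot
t=robot.capture("scene");cv2.imwrite("pics/s10.png",cv2.resize(t["image"][80:230,350:500],None,fx=4,fy=4))
E
```

```text
time_s: 14.82
tcp_pos: [0.5271, 0.0939, 0.2113]
eef_rot: [0.989, 1.325, -0.982]
wrist_force: [0.3, 0.8, -1.3]
grip_width: 0.0369
time_s: 15.32
tcp_pos: [0.5453, 0.1791, 0.2108]
eef_rot: [0.988, 1.325, -0.983]
wrist_force: [-0.1, -0.2, -1.7]
grip_width: 0.037
time_s: 15.45
tcp_pos: [0.5454, 0.1779, 0.2109]
eef_rot: [0.989, 1.324, -0.984]
wrist_force: [-0.6, -0.7, 0.1]
grip_width: 0.0371
[0.5453747  0.17790352 0.2109107 ] [[ 0.01    0.9563  0.2921]
 [-0.0039  0.2922 -0.9564]
 [-0.9999  0.0084  0.0067]]
```

View pics/w10.png

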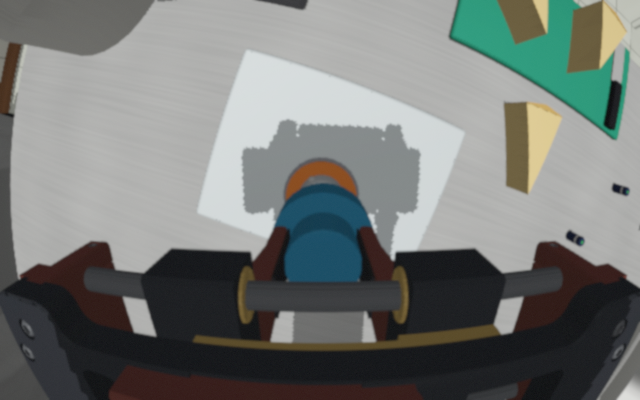

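View pics/s10.png

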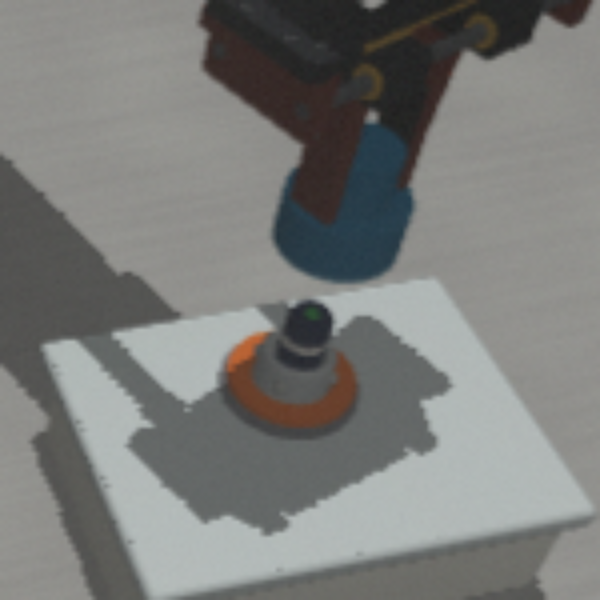

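Tilt and position need a small correction before lowering.

```bash
python3 -m handwheel '[{"dr":[0.2,0.55,0],"dp":[-0.18,0.08,0],"jaw":1},{"dr":[0.2,0.55,0],"dp":[-0.18,0.08,-2],"jaw":1},{"dr":[0.2,0.55,0],"dp":[-0.18,0.08,-4],"jaw":1},{"dr":[0.2,0.55,0],"dp":[-0.18,0.08,-4.4],"jaw":1},{"dr":[0.2,0.55,0],"dp":[-0.18,0.08,-4.4],"jaw":1}]'
python3 -m handwheel '[{"dr":[0,0,0],"dp":[0,0,0],"jaw":1}]'
python3 - <<'E'
from h import *
c=wshot("w11");print(c["p"],cv2.Rodrigues(c["r"])[0].round(4))
hsv=cv2.cvtColor(c["image"],cv2.COLOR_BGR2HSV);H,S,V=[hsv[...,i].astype(int) for i in range(3)]
t=(H>90)&(H<112)&(S>130)&(V>60);t[285:]=0
R=cv2.Rodrigues(c["r"])[0];T=c["T_tool_cam"];r=c["range_z"];v,u=np.nonzero(t);P=[]
for a,b in zip(u,v):
    o,d=wray(c,a,b);P.append(o+d*r[b,a]/(d@(R@T[:3,2])))
P=np.array(P);zt=c["p"][2]
for off in(.0283,-.0007):
    q=np.abs(P[:,2]-zt-off)<.004
    print(off,q.sum(),np.median(P[q],0)-c["p"] if q.sum() else 0)
    if q.sum()>50:
        m=np.zeros((400,640),np.uint8);m[v[q],u[q]]=1;print(ringfit(c,m,wplane,zt+off))
E
```

```text
time_s: 16.18
tcp_pos: [0.5432, 0.1787, 0.166]
eef_rot: [0.987, 1.335, -0.989]
wrist_force: [-0.0, -1.4, -1.0]
grip_width: 0.0373
time_s: 16.3
tcp_pos: [0.5435, 0.1789, 0.1668]
eef_rot: [0.988, 1.335, -0.988]
wrist_force: [0.2, 0.5, -0.9]
grip_width: 0.0369
[0.54350023 0.17886288 0.16682749] [[ 2.000e-04  9.563e-01  2.922e-01]
 [-4.000e-04  2.922e-01 -9.563e-01]
 [-1.000e+00  0.000e+00  4.000e-04]]
0.0283 3619 [0.00447165 0.00244388 0.02882372]
(array([0.54582144, 0.18018237]), np.float64(35.22867441789876), 120)
-0.0007 2188 [ 0.01969127  0.00757392 -0.00014962]
(array([0.55436509, 0.18268233]), np.float64(39.5271190375879), 84)
```

View pics/w11.png

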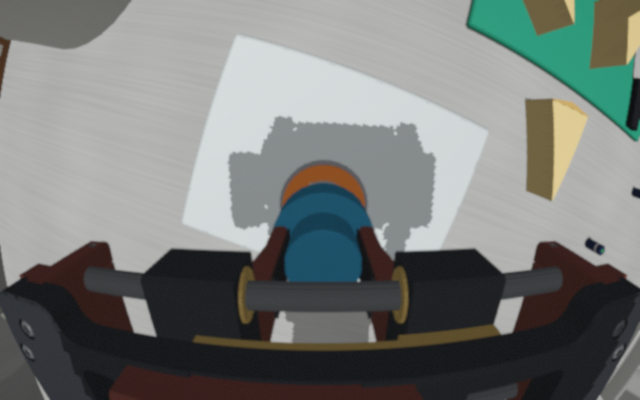

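Pose is good: (0.5435,0.1789), level, shoulder at fingertip height. Lowering over the logger.

```bash
python3 -m handwheel '[{"dr":[0,0,0],"dp":[0,0,-0.8],"jaw":1},{"dr":[0,0,0],"dp":[0,0,-1.6],"jaw":1},{"dr":[0,0,0],"dp":[0,0,-2.4],"jaw":1},{"dr":[0,0,0],"dp":[0,0,-3],"jaw":1},{"dr":[0,0,0],"dp":[0,0,-3],"jaw":1}]'
python3 -m handwheel '[{"dr":[0,0,0],"dp":[0,0,-0.3],"jaw":1},{"dr":[0,0,0],"dp":[0,0,-0.6],"jaw":1},{"dr":[0,0,0],"dp":[0,0,-0.9],"jaw":1},{"dr":[0,0,0],"dp":[0,0,-0.9],"jaw":1}]' 60
```

```text
time_s: 16.98
tcp_pos: [0.5431, 0.1787, 0.1358]
eef_rot: [0.987, 1.336, -0.989]
wrist_force: [0.1, 0.3, -0.4]
grip_width: 0.0373
time_s: 17.48
tcp_pos: [0.543, 0.1787, 0.1265]
eef_rot: [0.987, 1.336, -0.99]
wrist_force: [-0.7, -0.3, -0.2]
grip_width: 0.037
```

```bash
python3 -m handwheel '[{"dr":[0,0,0],"dp":[0.05,0.02,-0.2],"jaw":1},{"dr":[0,0,0],"dp":[0.05,0.02,-0.4],"jaw":1},{"dr":[0,0,0],"dp":[0.05,0.02,-0.6],"jaw":1}]'
python3 -m handwheel '[{"dr":[0,0,0],"dp":[0,0,-0.2],"jaw":1},{"dr":[0,0,0],"dp":[0,0,-0.35],"jaw":1}]'
```

```text
time_s: 17.85
tcp_pos: [0.544, 0.1789, 0.1221]
eef_rot: [0.988, 1.334, -0.988]
wrist_force: [-2.3, -1.5, 11.3]
grip_width: 0.0368
time_s: 18.1
tcp_pos: [0.5448, 0.179, 0.1217]
eef_rot: [0.99, 1.332, -0.986]
wrist_force: [-2.5, -0.4, 11.6]
grip_width: 0.0363
```

```bash
python3 -m handwheel '[{"dr":[0,0,0],"dp":[-0.15,0,-0.4],"jaw":1},{"dr":[0,0,0],"dp":[-0.15,0,-0.55],"jaw":1},{"dr":[0,0,0],"dp":[-0.15,0,-0.55],"jaw":1}]'
python3 - <<'E'
from h import *
from rig import robot
s=robot.state();print(s["tcp_pos"],cv2.Rodrigues(s["eef_rot"])[0][:,0].round(4),s["wrist_force"],s["wrist_torque"])
E
```

```text
time_s: 18.48
tcp_pos: [0.5437, 0.1789, 0.1171]
eef_rot: [0.991, 1.33, -0.985]
wrist_force: [0.3, -1.0, -1.7]
grip_width: 0.0366
[0.54372057 0.17891468 0.11714209] [ 5.9e-03  2.0e-04 -1.0e+00] [ 0.32963835 -0.9901569  -1.68947163] [-0.11080639 -0.06687819  0.04755363]
```

The force peaked at about 11.6 N and then dropped through the click, with the cover now about 13 mm up. I keep pressing onto the seal.

```bash
python3 -m handwheel '[{"dr":[0,0.3,0],"dp":[0,0,-0.3],"jaw":1},{"dr":[0,0.3,0],"dp":[0,0,-0.5],"jaw":1},{"dr":[0,0.3,0],"dp":[0,0,-0.5],"jaw":1}]'
python3 -m handwheel '[{"dr":[0,0,0],"dp":[0,0,-0.3],"jaw":1},{"dr":[0,0,0],"dp":[0,0,-0.4],"jaw":1},{"dr":[0,0,0],"dp":[0,0,-0.4],"jaw":1}]'
```

```text
time_s: 18.85
tcp_pos: [0.5436, 0.1788, 0.1126]
eef_rot: [0.988, 1.335, -0.988]
wrist_force: [-2.9, -2.3, 5.7]
grip_width: 0.0367
time_s: 19.23
tcp_pos: [0.5436, 0.1788, 0.1107]
eef_rot: [0.989, 1.334, -0.987]
wrist_force: [-5.2, -2.3, 9.9]
grip_width: 0.0366
```

```bash
python3 -m handwheel '[{"dr":[0,0,0],"dp":[0,0,-0.35],"jaw":1},{"dr":[0,0,0],"dp":[0,0,-0.5],"jaw":1},{"dr":[0,0,0],"dp":[0,0,-0.5],"jaw":1}]'
python3 -m handwheel '[{"dr":[0,0,0],"dp":[0,0,-0.6],"jaw":1},{"dr":[0,0,0],"dp":[0,0,-0.6],"jaw":1}]'
python3 - <<'E'
from h import *
from rig import robot
s=robot.state();print(s["tcp_pos"],cv2.Rodrigues(s["eef_rot"])[0][:,0].round(4),s["wrist_force"],s["grip_width"])
t=robot.capture("scene");cv2.imwrite("pics/s12.png",cv2.resize(t["image"][120:220,370:480],None,fx=6,fy=6)[:600,:800])
wshot("w12")
E
```

```text
time_s: 19.6
tcp_pos: [0.5438, 0.1789, 0.1105]
eef_rot: [0.991, 1.332, -0.985]
wrist_force: [-9.7, -3.8, 21.0]
grip_width: 0.037
time_s: 19.85
tcp_pos: [0.5439, 0.1789, 0.1105]
eef_rot: [0.993, 1.329, -0.982]
wrist_force: [-12.5, -3.6, 25.6]
grip_width: 0.0368
[0.54393956 0.17892169 0.11048496] [ 0.0081  0.0018 -1.    ] [-12.5151817   -3.57878234  25.59948168] 0.03677074241781724
```

View pics/s12.png

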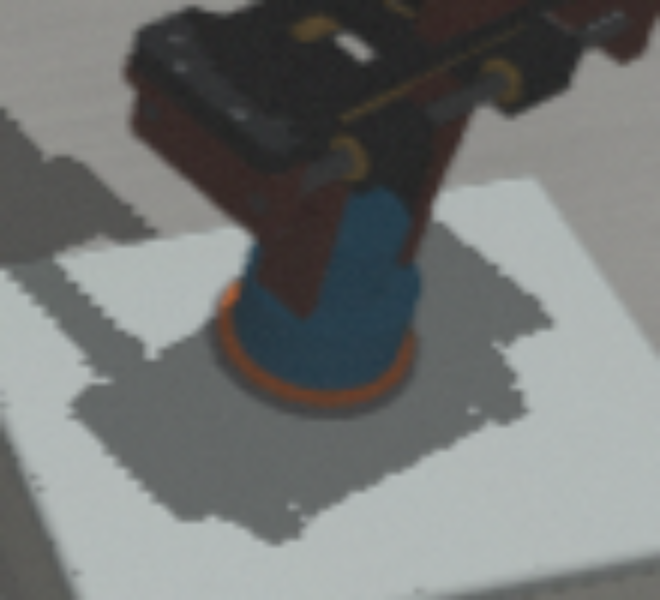

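View pics/w12.png

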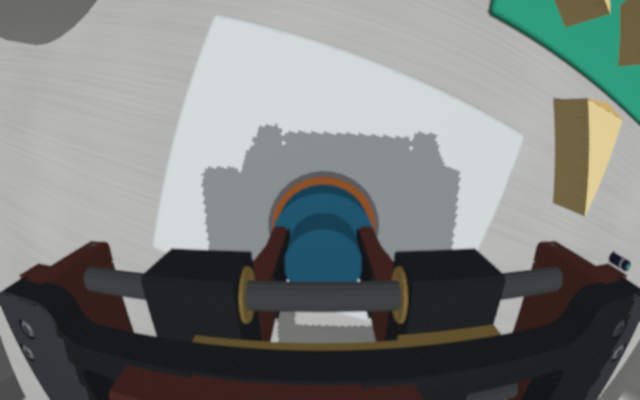

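```bash
python3 -m handwheel '[{"dr":[-0.1,0.7,0],"dp":[-0.2,-0.05,-0.55],"jaw":1},{"dr":[-0.1,0.7,0],"dp":[-0.2,-0.05,-0.55],"jaw":1},{"dr":[-0.1,0.7,0],"dp":[-0.2,-0.05,-0.55],"jaw":1}]'
python3 - <<'E'
from h import *
from rig import robot
s=robot.state();print(s["tcp_pos"],cv2.Rodrigues(s["eef_rot"])[0][:,0].round(4),s["wrist_force"],s["wrist_torque"])
E
```

```text
time_s: 20.32
tcp_pos: [0.5437, 0.1788, 0.1106]
eef_rot: [0.991, 1.333, -0.985]
wrist_force: [-5.1, -2.0, 22.1]
grip_width: 0.0368
[0.54366265 0.17877276 0.11057256] [ 0.003   0.0018 -1.    ] [-5.12189615 -2.0274791  22.06585794] [-0.38865679  0.85811207 -0.0197565 ]
```

Run:
```python
from h import *
from rig import robot
c=robot.capture("scene");hsv=cv2.cvtColor(c["image"],cv2.COLOR_BGR2HSV);H,S,V=[hsv[...,i].astype(int) for i in range(3)]
m=(H>90)&(H<112)&(S>110)&(V>40);m[:,:380]=0;m[:,480:]=0;m[230:]=0
p=pts(c,m);print(len(p),np.percentile(p[:,2],[2,50,98]).round(4))
h,e=np.histogram(p[:,2],np.arange(.078,.146,.003));print(list(zip(e.round(3),h)))
o=((H<13)|(H>172))&(S>150)&(V>60);o[:,:380]=0;o[:,480:]=0;q=pts(c,o);print("seal z",np.median(q[:,2]),len(q))
y=(H>18)&(H<28)&(S>180)&(V>90);y[:,200:]=0;print("lid",np.median(pts(c,y),0), "before",np.median(pts(load("scene"),y),0))
print("img diff wedge",np.abs(c["image"][230:300,310:365].astype(int)-load("scene")["image"][230:300,310:365]).mean())
for _ in range(6): robot.capture("top")
s=robot.state();print(s["tcp_pos"],s["wrist_force"],s["time_s"])
```

```text
359 [0.0879 0.1103 0.1398]
[(np.float64(0.078), np.int64(0)), (np.float64(0.081), np.int64(0)), (np.float64(0.084), np.int64(3)), (np.float64(0.087), np.int64(10)), (np.float64(0.09), np.int64(14)), (np.float64(0.093), np.int64(4)), (np.float64(0.096), np.int64(13)), (np.float64(0.099), np.int64(11)), (np.float64(0.102), np.int64(9)), (np.float64(0.105), np.int64(26)), (np.float64(0.108), np.int64(107)), (np.float64(0.111), np.int64(9)), (np.float64(0.114), np.int64(9)), (np.float64(0.117), np.int64(5)), (np.float64(0.12), np.int64(9)), (np.float64(0.123), np.int64(6)), (np.float64(0.126), np.int64(6)), (np.float64(0.129), np.int64(11)), (np.float64(0.132), np.int64(10)), (np.float64(0.135), np.int64(30)), (np.float64(0.138), np.int64(67)), (np.float64(0.141), np.int64(0))]
seal z 0.08164598576012128 10
lid [ 0.44809511 -0.3701499   0.0160517 ] before [ 0.44827397 -0.36981382  0.01591614]
img diff wedge 6.304069264069264
[0.54363195 0.17878999 0.11054702] [-4.90853592 -0.991447   19.33461143] 20.675
```

Shoulder at 0.110 m and seal top at 0.082 m are both the values for fully pressed, and the push is holding steady at about 19–22 N. I hand in.

```bash
python3 -c "
from rig import robot
print(robot.finish_job())"
```

```text
the job is handed in; nothing more can be done
None
```

I stood the largest logger in the port's bore, let go of it and snapped the teal cover over it. I handed in at about 20.7 s with the gripper still pressing the cover down.

- **Logger:** After release, the scene camera put its top at z = 0.131 m, which is the fully seated height.
- **Snap:** The push peaked at about 11.6 N and then dropped, as expected when the cover passes the beads.
- **Seal:** The tool stopped at z = 0.1105–0.1107 m while the push rose from 10 to 26 N, so the cover was on the firm stop. The scene camera put the cover's shoulder at about 0.110 m and the seal's top at 0.082 m, on only 10 pixels. Both match fully pressed.
- **Final hold:** Push was 19–22 N, with about 5 N sideways and 0.2° tilt. Before I corrected it, the sideways force had reached 12.5 N.
- **Jar lid and wedge:** The jar lid read within 0.4 mm of where it started. I did not touch the wedge; I only compared pictures of it, and the average pixel difference was 6. I take that as lighting or noise but did not measure its position.
- **Disagreement between cameras:** The scene and top cameras differed by 3–6 mm on the port's position. I used the wrist camera's value, and the logger went in without catching.

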